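# Open the spare-key jar in the foyer

## Task

Handling the fragile jar gently, set the white square jar with its cap still tight fully down into the square well of the granite slab, which keeps it from twisting; then unscrew its tight cap there, stop turning as soon as the thread lets go, and lift the cap straight off. Finish while still holding the cap in the gripper, level and just above the mouth of the jar (two or three centimetres of air, not touching it), with the jar still seated upright in the well and the other things on the console left where they are.

Things in the scene. Friction and masses are not known exactly. Their poses are not given: they have to be found in the camera images.
- jar: thin-walled white glazed square jar, loose, about 0.26 kg, upright on the table: body 52 x 52 mm (rounded edges), 58 mm tall with a flat shoulder, then a round neck hidden in the cap. Origin at the centre of its underside, z up, x and y square to its sides. It cracks if gripped with over 45 N or set down with over 60 N.
- cap: aluminium screw cap on the jar, 54 mm across, 26 mm tall, ribbed skirt, 40 g, a separate body. Origin at the centre of its underside, z up along its axis. Screwed tight, its origin is 61 mm (3 mm above the shoulder) and its top 87 mm above the jar's underside. The jar can be carried by it. A grip of 25 to 40 N carries and turns it; it dents over 45 N.
- neck (a point): centre of the top of the jar's neck, 76 mm above the jar's underside, hidden in the cap. Neck 36 mm across with three thread starts; a springy seal on it pushes the cap up with about 27 N and ends 10 mm above this point when free. To clear neck and seal, the cap must be lifted 27 mm from its tight position.
- cap_mark (a point): dark dot on the cap's flat top, 18 mm from its axis; cap tight: towards the jar's +x side. The cap unscrews anticlockwise from above (dot goes to the jar's +y side), takes up to 0.8 N m, climbs 3 mm in 54 degrees, is free after 52 degrees (0.91 rad) relative to the jar and lifts straight off up to 98 degrees; farther, it runs against the next thread start.
- slab: fixed grey granite slab on the table, 190 (x) x 210 (y) x 30 mm, origin at the centre of its underside. A square well with sides parallel to the slab's own sides is sunk in its top.
- well (a point): centre of the cork-lined floor of the square well in the slab: 57 x 57 mm, 15 mm deep, its floor 15 mm above the table; the axes are those of the slab. Takes the jar's square foot (2.5 mm of play each side) in any of four quarter turns; there the jar can twist at most 6 degrees either way.
- bowl: round teak key bowl, 150 mm across and 50 mm tall, bystander; origin at the centre of its underside
- carabiner: steel carabiner about 45 x 75 x 8 mm lying on the slab, bystander; origin at its middle, underside
- remote: white plastic garage remote 36 x 62 x 16 mm lying on the slab, bystander; origin at its middle, underside
- case1: aluminium sunglasses case 62 x 160 x 40 mm on the table beyond the slab, bystander; origin at the centre of its underside
- case2: second aluminium sunglasses case, same size, bystander; origin at the centre of its underside
- cat: white ceramic cat figurine about 60 mm across and 100 mm tall standing on the table, on the other side of the slab from the jar, bystander; origin at the centre of its underside

How it is judged:
By the outcome, as a careful person would: the job done as asked, in the order asked, and still so for the second after the job is handed in, while the arm keeps its last pose, push and grip.
It also fails if it takes over 48 s, if anything falls off the work surface, if the arm or the gripper's body presses on something with over 40 N, if the wrist force passes 120 N, or if a joint passes its speed limit or range.

## Robot

A 7-joint arm with a two-finger parallel gripper is mounted at the origin on the work surface. World frame = base frame: x ahead of the robot, y to its left, z up, the work surface at z = 0. Lengths are in m, angles in rad, forces in N, time in s.
With the tool pointing down it reaches from about 0.4 to 0.85 m from the base axis. Payload 10.4 kg.
Tool frame: the origin (TCP) lies on the centre line of the jaws, within the pads' length; the fingertips stand 17 mm ahead of it and the grasp point (between the pads) lies 2 mm behind it; z points along the fingers, y is the line along which they close (so a half turn about z gives the same grasp; the last joint's range is limited). The gripper opens to 85 mm and grips with 20 to 120 N. Pads are 22 mm wide; open, the fingers measure 114 mm over their backs; the gripper's body (76 mm by 85 mm) begins 54 mm behind the grasp point. The pads swing forward as they close: fully open they stand 13 mm farther back than shut.
Start: joints at [1.145, 0.332, -0.065, 1.46, 0.022, 1.35, -0.088], TCP at [0.245, -0.575, 0.248] pointing down, gripper open.
Joint ranges: [-2.6, 2.6], [-0.5, 2.12], [-1.47, 1.34], [0.16, 2.42], [-1.27, 4.41], [0.06, 2.06], [-2.6, 2.6]. Speed limits (rad/s): [2.22, 2.22, 2.79, 2.79, 3.14, 3.14, 3.14].

## Interface

Orientations are given as a unit quaternion [x, y, z, w].
In Python, from workcell import get_obs, optics, job gives the robot as it stands. The module is installed in compiled form; this text tells all that it offers.
- The arm moves only by the tool send_rows, never from a script. Its argument "plan" is a list that holds one entry, the list of rows, each a list of 7 numbers: the turn, a rotation vector about the tool's x, y, z in units of 1.5 rad (1.0 is 1.5 rad), then the shift along the tool's x, y, z in units of 20 cm (1.0 is 20 cm), then the opening, from 0 (shut) to 1 (fully open). A call has 1 to 20 rows; each row shifts and turns the commanded pose from where the row before left it, along the tool's axes as they then stand; what a row does not reach is not made up. A row lasts 1/12 s, in which the tool goes at most 41.7 mm and 7.16 degrees, less where a joint would pass 70% of its speed; a pose out of reach is approached as far as the arm can. A call with a number of a shift or a turn outside -1 to 1 is refused whole. A call with a gripper value outside its range is refused whole. The fingers move at their own pace and stop on an object; "squeeze" is the grip in N (left out, the last holds). Time passes only in rows, so rows that do not move let the fingers close. It gives the time, the measured TCP pose, the force, the opening and the grip force at its end, in the units of the state.
- get_obs(): the state, without advancing time (a new reading comes with each control period).
- optics.camera(name): name is "side" or "top" or "wrist"; returns the picture (420x560x3 uint8, red, green, blue); there is no depth.
- optics.get_calibration(name): a dict with "intrinsics" (3x3 intrinsics, pixels), "world_from_camera" (4x4, takes a point from camera to world coordinates); the wrist camera has in their place "T_tool_cam" (4x4, takes a point from camera to tool coordinates, whose origin is the TCP and whose axes are the flange's). Camera axes: x right, y up, looking along -z (the intrinsics and any distortion apply to the point x, -y, -z); pixel columns grow to the right and rows downward; lengths in m; the calibration is good to about 2 mm. A picture is of the moment at which its call begins: read the wrist's pose just before it. get_calibration takes no time and is no camera call.
- job.hand_in(): hands the job in; it is judged then, once.
The state is a dict: "clock": time; "joint_pos": joint angles; "joint_velocities": joint speeds; "tau": joint torques, N m; "position": TCP position; "ee_rot": TCP orientation; "ft_force": force on the tool from outside, world axes, zero at the start; "torque": the same for the moment, N m; "grip_width": opening from 0.0 (shut) to 1.0 (fully open); "grasp_force": force on a finger pad.
Only numpy, scipy, OpenCV 4.12 (cv2) and the standard library are available. Lean on these libraries where they do the work, as an engineer would, in place of code of your own. Each camera call takes 0.05 s, during which the arm holds its last target. There are 200 camera calls.

## Working session

There is one attempt and no reset: what is moved stays moved. The work goes in short steps, Python scripts to look and compute and a tool call to move; the robot and the scene stay as the last step left them, time stands still between calls to the robot, and variables do not carry over. Pictures are saved under pics/ and viewed, at most 10 in all, crops included, and the job is handed in when it is done.

Besides the shell and the picture viewer there is one more tool, called after "Call:" as name(argument=value, ...), one argument or row to a line, values as JSON. send_rows: Moves the arm, as the interface text tells. Its arguments: {"type":"object","properties":{"plan":{"type":"array"},"squeeze":{"type":"number"}},"required":["plan"]}

```bash
mkdir -p pics; cat > h.py <<'E'
import numpy as np, cv2
from scipy.spatial.transform import Rotation as R
from workcell import get_obs, optics, job
def shot(n,f=None):
    o=get_obs(); im=optics.camera(n)[:,:,::-1].copy()
    if f: cv2.imwrite('pics/'+f,im)
    return o,im
def cam(n,o=None):
    c=optics.get_calibration(n); K=np.array(c['intrinsics'])
    if n=='wrist':
        T=np.eye(4);T[:3,:3]=R.from_quat(o['ee_rot']).as_matrix();T[:3,3]=o['position']
        return K,T@np.array(c['T_tool_cam']),c
    return K,np.array(c['world_from_camera']),c
def ray(n,px,o=None):
    K,T,c=cam(n,o); p=np.atleast_2d(np.float64(px))
    d=np.c_[p,np.ones(len(p))]@np.linalg.inv(K).T
    d=d*[1,-1,-1]
    return T[:3,3],d@T[:3,:3].T
def onz(n,px,z,o=None):
    c,d=ray(n,px,o); return c+d*((z-c[2])/d[:,2])[:,None]
def proj(n,P,o=None):
    K,T,c=cam(n,o); q=(np.atleast_2d(P)-T[:3,3])@T[:3,:3]*[1,-1,-1]
    q=q@K.T; return q[:,:2]/q[:,2:]
E
python3 - <<'E'
from h import *
np.set_printoptions(precision=4,suppress=True)
for n in('top','side','wrist'):
    o,im=shot(n,n+'0.png'); K,T,c=cam(n,o); print(n,c.keys(),K[0],K[1],T.round(3).tolist())
    print({k:v for k,v in c.items() if k not in('intrinsics','world_from_camera')})
print(get_obs())
a=cv2.imread('pics/top0.png');
cv2.imwrite('pics/a.png',a)
E
```

```text
top dict_keys(['intrinsics', 'world_from_camera']) [535.5389   0.     284.7632] [  0.     535.5389 208.8697] [[0.104, 0.973, -0.205, 0.39], [-0.995, 0.102, -0.021, -0.007], [0.0, 0.206, 0.979, 1.1], [0.0, 0.0, 0.0, 1.0]]
{}
side dict_keys(['intrinsics', 'world_from_camera']) [482.5799   0.     271.0458] [  0.     482.5799 208.379 ] [[-0.922, 0.222, -0.316, 0.278], [-0.386, -0.505, 0.772, 0.83], [0.012, 0.834, 0.551, 0.673], [0.0, 0.0, 0.0, 1.0]]
{}
wrist dict_keys(['intrinsics', 'T_tool_cam']) [323.1411   0.     282.2764] [  0.     323.1411 206.0849] [[0.391, 0.876, 0.283, 0.317], [-0.92, 0.372, 0.119, -0.545], [-0.001, -0.307, 0.952, 0.373], [0.0, 0.0, 0.0, 1.0]]
{'T_tool_cam': array([[-0.0012,  0.9518,  0.3067,  0.0783],
       [ 1.    ,  0.0012,  0.0002,  0.0011],
       [-0.0002,  0.3067, -0.9518, -0.125 ],
       [ 0.    ,  0.    ,  0.    ,  1.    ]])}
{'clock': 0.15, 'joint_pos': array([ 1.1453,  0.3327, -0.0647,  1.4607,  0.0216,  1.3499, -0.0885]), 'joint_velocities': array([-0.0005, -0.0015,  0.0015, -0.0008, -0.0006, -0.0006, -0.0001]), 'tau': array([  0.0009, -62.5827,   0.0493, -39.1853,   0.0162,   0.0075,
         0.    ]), 'position': array([ 0.2449, -0.5747,  0.2477]), 'ee_rot': array([ 0.9798,  0.2001, -0.0001, -0.0005]), 'ft_force': array([ 0.5054, -0.2888,  0.4451]), 'torque': array([ 0.0301,  0.0067, -0.0107]), 'grasp_force': 0.0, 'grip_width': 1.0018651800814808}
```

View pics/top0.png

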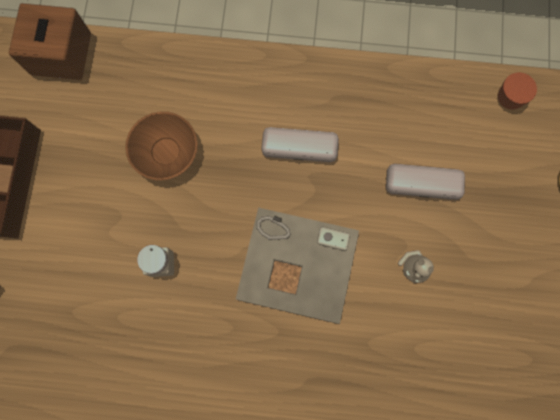

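View pics/side0.png

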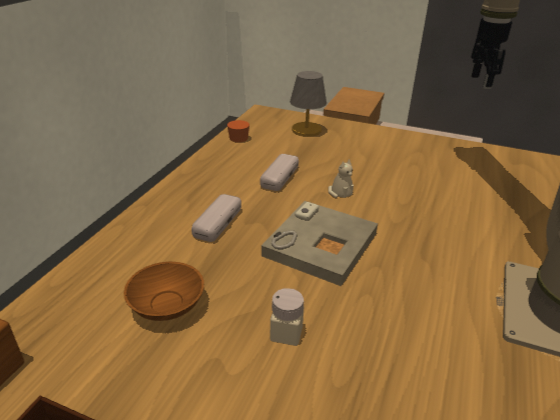

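The top view shows the capped jar at about (153,260) with its dot at (151,250), the well at (285,277), the carabiner at (273,229) and the remote at (334,238). The cat is at (417,267) and the bowl at (162,147). The side view agrees, with the cap at (288,303).

```bash
cat > m.py <<'E'
from h import *
np.set_printoptions(precision=4,suppress=True)
im=cv2.imread('pics/top0.png'); hsv=cv2.cvtColor(im,cv2.COLOR_BGR2HSV)
def blobs(mask,off,amin=60):
    cs,_=cv2.findContours(mask.astype(np.uint8)*255,cv2.RETR_EXTERNAL,cv2.CHAIN_APPROX_NONE)
    return [c.reshape(-1,2)+off for c in cs if cv2.contourArea(c)>amin]
# cap
x0,y0=120,230; c=hsv[y0:300,x0:200]
m=cv2.morphologyEx(((c[:,:,1]<75)&(c[:,:,2]>140)).astype(np.uint8),cv2.MORPH_CLOSE,np.ones((5,5)))
for b in blobs(m>0,[x0,y0]):
    (cx,cy),r=cv2.minEnclosingCircle(b.astype(np.float32)); e=cv2.fitEllipse(b.astype(np.float32)); print('cap px',cx,cy,r,e, onz('top',e[0],.087))
g=cv2.cvtColor(im,cv2.COLOR_BGR2GRAY)
print(g[244:256,143:162])
# slab
x0,y0=225,195;c=hsv[y0:335,x0:375]
m=cv2.morphologyEx((c[:,:,1]<75).astype(np.uint8),cv2.MORPH_CLOSE,np.ones((9,9)))
for b in blobs(m>0,[x0,y0],2000):
    rc=cv2.minAreaRect(b.astype(np.float32)); bx=cv2.boxPoints(rc); P=onz('top',bx,.03); print('slab',rc,P, np.linalg.norm(np.roll(P,-1,0)-P,axis=1),P.mean(0))
    d=np.roll(P,-1,0)-P; print(np.degrees(np.arctan2(d[:,1],d[:,0])))
# cork
x0,y0=255,250;c=hsv[y0:305,x0:315]
m=(c[:,:,1]>100)
for b in blobs(m,[x0,y0]):
    rc=cv2.minAreaRect(b.astype(np.float32)); P=onz('top',cv2.boxPoints(rc),.015); print('cork',rc,P,np.linalg.norm(np.roll(P,-1,0)-P,axis=1),P.mean(0))
im[:, :]=im
a=cv2.resize(im[205:325,120:365],None,fx=3.2,fy=3.2,interpolation=cv2.INTER_CUBIC);cv2.imwrite('pics/crop1.png',a)
E
python3 m.py
```

```text
cap px 153.81817626953125 259.81817626953125 17.052764892578125 ((151.2157745361328, 258.2599182128906), (25.76131248474121, 31.387067794799805), 47.76181411743164) [[0.4807 0.2573 0.087 ]]
[[122 121 121 118 121 124 127 126 128 127 129 132 129 125 123 123 123 123
  122]
 [123 121 122 124 131 140 149 153 154 154 155 155 148 140 132 123 118 120
  120]
 [123 128 137 147 154 162 166 168 169 172 171 170 165 160 151 132 122 118
  117]
 [133 147 159 166 168 169 168 160 159 166 173 173 172 172 166 157 146 131
  120]
 [150 165 168 171 171 169 158 133 123 141 164 172 173 173 174 171 166 155
  134]
 [166 171 173 172 171 167 148 112  92 117 155 172 174 173 174 175 175 169
  156]
 [169 172 170 171 171 169 155 124 106 126 159 171 173 174 173 174 175 175
  172]
 [171 173 173 171 169 170 166 155 148 158 170 172 174 175 173 174 173 175
  176]
 [171 171 171 172 172 170 170 169 171 172 173 174 174 173 176 174 174 175
  176]
 [171 172 173 171 170 170 171 174 174 175 174 174 172 173 175 174 175 174
  174]
 [171 172 173 172 172 171 171 172 173 174 175 173 173 173 174 174 173 174
  175]
 [172 172 172 172 171 171 171 172 174 174 175 175 173 173 174 174 174 176
  175]]
slab ((298.0979309082031, 264.9675598144531), (105.9344253540039, 94.75569152832031), 13.284866333007812) [[ 0.4237  0.0941  0.03  ]
 [ 0.6129  0.0727  0.03  ]
 [ 0.5846 -0.1405  0.03  ]
 [ 0.3981 -0.1119  0.03  ]] [0.1904 0.2151 0.1887 0.2077] [ 0.5048 -0.0214  0.03  ]
[ -6.4475 -97.5641 171.2863  82.9162]
cork ((284.6033020019531, 276.93609619140625), (27.94279670715332, 27.771018981933594), 13.240520477294922) [[ 0.4538  0.0342  0.015 ]
 [ 0.5092  0.0273  0.015 ]
 [ 0.5021 -0.0288  0.015 ]
 [ 0.4469 -0.0214  0.015 ]] [0.0558 0.0566 0.0557 0.056 ] [0.478  0.0028 0.015 ]
```

View pics/crop1.png

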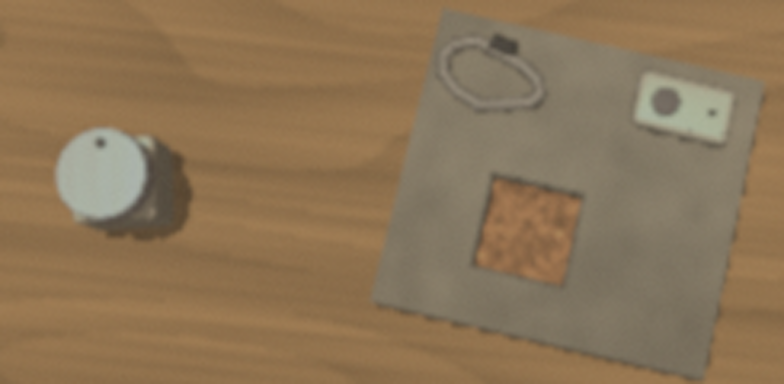

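```bash
python3 - <<'E'
from h import *
np.set_printoptions(precision=4,suppress=True)
c,d,b=onz('top',[[151.7,259.4],[151.0,249.1]],.087).tolist()+[0]
c,d=np.array(c),np.array(d); v=d-c; print(c,d,np.linalg.norm(v),np.degrees(np.arctan2(v[1],v[0])))
print('side reproj',proj('side',[c,d]))
for n,p,z in(('bowl',[162,147],.05),('cat',[417,267],.09),('carab',[273,229],.03)): print(n,onz('top',[p],z))
E
```

```text
[0.4787 0.2561 0.087 ] [0.498  0.2604 0.087 ] 0.019771740386117977 12.764451536355844
side reproj [[288.0508 298.3457]
 [276.7058 296.8473]]
bowl [[0.7129 0.2805 0.05  ]]
cat [[ 0.5163 -0.244   0.09  ]]
carab [[0.5703 0.0361 0.03  ]]
```

Call:
send_rows(
  plan=[
    [[0,0,0,0.152,-0.12,0,1],[0,0,0,0.152,-0.12,0,1],[0,0,0,0.152,-0.12,0,1],[0,0,0,0.152,-0.12,0,1],[0,0,0,0.152,-0.12,0,1],[0,0,0,0.152,-0.12,0,1],[0,0,0,0.152,-0.12,0,1],[0,0,0,0.152,-0.12,0,1],[0,0,0,0.152,-0.12,0,1],[0,0,0,0.152,-0.12,0,1],[0,0,0,0.152,-0.12,0,1],[0,0,0,0,0,0,1]],
  ],
)

```text
clock: 1.15
position: [0.4525, -0.1933, 0.2486]
ee_rot: [0.979, 0.205, 0.001, -0.001]
ft_force: [-0.2, 0.3, 0.4]
grip_width: 1.001
grasp_force: 0.0
```

Call:
send_rows(
  plan=[
    [[0,0,0,0.0857,-0.17,0.02,1],[0,0,0,0.0857,-0.17,0.02,1],[0,0,0,0.0857,-0.17,0.02,1],[0,0,0,0.0857,-0.17,0.02,1],[0,0,0,0.0857,-0.17,0.02,1],[0,0,0,0.0857,-0.17,0.02,1],[0,0,0,0.0857,-0.17,0.02,1],[0,0,0,0.0857,-0.17,0.02,1],[0,0,0,0.0857,-0.17,0.02,1],[0,0,0,0.0857,-0.17,0.02,1],[0,0,0,0.0857,-0.17,0.02,1],[0,0,0,0.0857,-0.17,0.02,1],[0,0,0,0,0,0,1]],
  ],
)

```text
clock: 2.23
position: [0.4762, 0.2624, 0.1995]
ee_rot: [0.979, 0.204, -0.001, -0.002]
ft_force: [-1.6, 0.3, 0.3]
grip_width: 0.999
grasp_force: 0.0
```

Call:
send_rows(
  plan=[
    [[0,0,-0.0774,0,0,0,1],[0,0,-0.0774,0,0,0,1],[0,0,-0.0774,0,0,0,1],[0,0,-0.0774,0,0,0,1],[0,0,-0.0774,0,0,0,1],[0,0,-0.0774,0,0,0,1],[0,0,-0.0774,0,0,0,1],[0,0,-0.0774,0,0,0,1],[0,0,-0.0774,0,0,0,1],[0,0,-0.0774,0,0,0,1],[0,0,-0.0774,0,0,0,1],[0,0,-0.0774,0,0,0,1],[0,0,0,0,0,0,1],[0,0,0,0,0,0,1]],
  ],
)

```text
clock: 3.4
position: [0.4785, 0.2546, 0.2001]
ee_rot: [0.625, 0.781, -0.0, -0.0]
ft_force: [0.2, 0.4, 0.1]
grip_width: 0.997
grasp_force: 0.0
```

```bash
python3 - <<'E'
from h import *
np.set_printoptions(precision=4,suppress=True)
o,im=shot('wrist','w1.png'); print(o['clock'],o['position'],o['joint_pos'],R.from_quat(o['ee_rot']).as_matrix())
print(proj('wrist',[[.4787,.2561,.087],[.498,.2604,.087]],o))
import pickle; pickle.dump(o,open('o1.pkl','wb'))
E
```

```text
3.4 [0.4785 0.2546 0.2001] [ 0.2883  0.3442 -1.0226  1.7059  0.3065  1.2654 -0.5807] [[-0.2195  0.9756 -0.0005]
 [ 0.9756  0.2195 -0.    ]
 [ 0.0001 -0.0005 -1.    ]]
[[283.2911 205.1829]
 [308.8601 205.2047]]
```

View pics/w1.png

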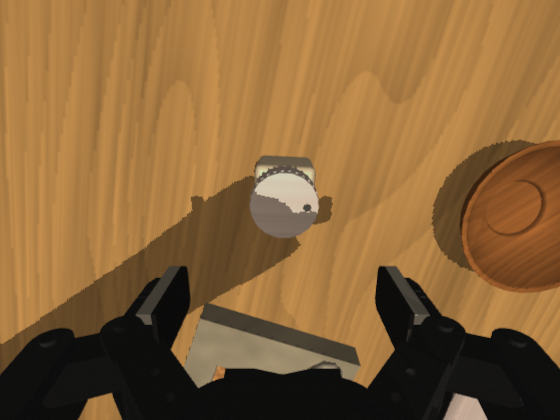

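The wrist view shows the cap at about (284,205), half in shadow, with its dot at (307,208). The jar's far edge is at row 157 and nearly level in the image.

```bash
python3 - <<'E'
from h import *
import pickle
np.set_printoptions(precision=4,suppress=True)
o=pickle.load(open('o1.pkl','rb')); im=cv2.imread('pics/w1.png'); hsv=cv2.cvtColor(im,cv2.COLOR_BGR2HSV)
x0,y0=235,150; c=hsv[y0:250,x0:335]
m=cv2.morphologyEx((c[:,:,1]<85).astype(np.uint8),cv2.MORPH_OPEN,np.ones((5,5)))
cs,_=cv2.findContours(m,cv2.RETR_EXTERNAL,cv2.CHAIN_APPROX_NONE)
b=max(cs,key=cv2.contourArea).reshape(-1,2)+[x0,y0]
low=b[b[:,1]>203]; A=np.c_[2*low,np.ones(len(low))]; s=np.linalg.lstsq(A,(low**2).sum(1),rcond=None)[0]
ctr=s[:2]; print('cap',ctr,np.sqrt(s[2]+ctr@ctr)); P=onz('wrist',[ctr],.087,o)[0]; print(P,'r',np.sqrt(s[2]+ctr@ctr)/323*np.linalg.norm(P-cam('wrist',o)[1][:3,3]))
g=cv2.cvtColor(im,cv2.COLOR_BGR2GRAY)[200:217,298:316].astype(float)
w=np.clip(90-g,0,None); yy,xx=np.mgrid[200:217,298:316]; print('w',w.sum(),g.min()); d=np.array([(w*xx).sum(),(w*yy).sum()])/w.sum()
D=onz('wrist',[d],.087,o)[0]; v=D-P; print('dot',d,D,np.linalg.norm(v),np.degrees(np.arctan2(v[1],v[0])))
# back edge of the jar shoulder/bottom
for x in range(262,312,6):
    print(x,np.argmax(m[:,x-x0]>0)+y0,end='; ')
E0=onz('wrist',[[x,np.argmax(m[:,x-x0]>0)+y0] for x in range(266,306)],.0,o); k=np.polyfit(np.arange(40),E0[:,:2],1); print('edge dir',np.degrees(np.arctan2(k[0,1],k[0,0])))
cv2.imwrite('pics/w1c.png',cv2.resize(im[145:255,230:340],None,fx=5,fy=5,interpolation=cv2.INTER_CUBIC))
E
```

```text
cap [283.7566 202.7684] 34.24595287459931
[0.4786 0.2581 0.087 ] r 0.026432434397251525
w 615.0 68.0
dot [306.6959 207.361 ] [0.4968 0.2583 0.087 ] 0.018169470486076405 0.7729164733257057
262 157; 268 156; 274 157; 280 157; 286 157; 292 157; 298 158; 304 158; 310 163; edge dir 9.781348088238824
```

View pics/w1c.png

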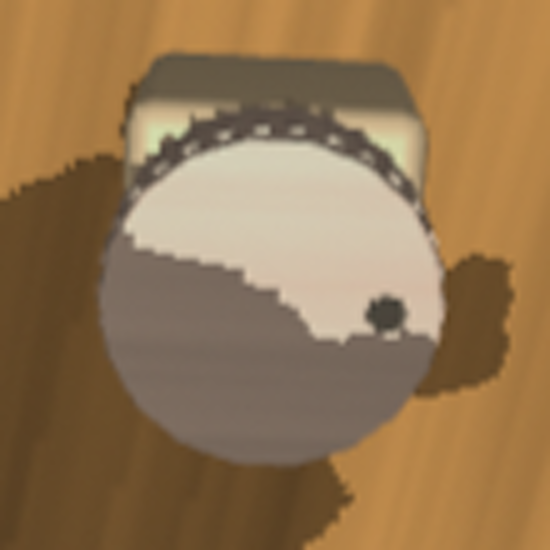

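Call:
send_rows(
  plan=[
    [[0,0,0,0.0075,0.0055,0.089,1],[0,0,0,0,0,0.089,1],[0,0,0,0,0,0.089,1],[0,0,0,0,0,0.089,1],[0,0,0,0,0,0.089,1],[0,0,0,0,0,0.089,1],[0,0,0,0,0,0.089,1],[0,0,0,0,0,0,1],[0,0,0,0,0,0,1]],
  ],
  squeeze=32,
)

```text
clock: 4.2
position: [0.4788, 0.2565, 0.0754]
ee_rot: [0.624, 0.782, -0.001, -0.0]
ft_force: [-1.0, 0.8, 1.0]
grip_width: 0.997
grasp_force: 0.0
```

Call:
send_rows(
  plan=[
    [[0,0,0,0,0,0,0],[0,0,0,0,0,0,0],[0,0,0,0,0,0,0],[0,0,0,0,0,0,0],[0,0,0,0,0,0,0],[0,0,0,0,0,0,0],[0,0,0,0,0,0,0],[0,0,0,0,0,0,0]],
  ],
  squeeze=32,
)

```text
clock: 4.87
position: [0.4798, 0.257, 0.0769]
ee_rot: [0.623, 0.782, 0.001, 0.001]
ft_force: [-1.5, -1.0, 7.7]
grip_width: 0.619
grasp_force: 32.7
```

Call:
send_rows(
  plan=[
    [[0,0,0,0,0,-0.03,0],[0,0,0,0,0,-0.07,0],[0,0,0,0,0,-0.07,0],[0,0,0,0,0,-0.07,0],[0,0,0,0,0,-0.07,0],[0,0,0,0,0,-0.07,0],[0,0,0.0475,0,0,0,0],[0,0,0.0475,0,0,0,0],[0,0,0.0475,0,0,0,0],[0,0,0.0475,0,0,0,0],[0,0,0,0,0,0,0],[0,0,0,0,0,0,0]],
  ],
  squeeze=32,
)

```text
clock: 5.87
position: [0.4793, 0.2567, 0.1525]
ee_rot: [0.727, 0.686, 0.0, 0.0]
ft_force: [-0.4, -0.3, -3.9]
grip_width: 0.618
grasp_force: 34.7
```

```bash
python3 - <<'E'
from h import *
np.set_printoptions(precision=4,suppress=True)
o=get_obs(); M=R.from_quat(o['ee_rot']).as_matrix(); print(o['position'],M,np.degrees(np.arctan2(M[1,0],M[0,0])))
d=np.array([.4785,.003,o['position'][2]])-o['position']; print('tool shift',M.T@d/.2)
# side view of cork and slab rim
im=cv2.imread('pics/side0.png'); hsv=cv2.cvtColor(im,cv2.COLOR_BGR2HSV)
x0,y0=312,228;c=hsv[y0:258,x0:352]; m=(c[:,:,1]>110).astype(np.uint8)
cs,_=cv2.findContours(m,cv2.RETR_EXTERNAL,cv2.CHAIN_APPROX_NONE);b=max(cs,key=cv2.contourArea).reshape(-1,2)+[x0,y0]
P=onz('side',b,.015)[:,:2]
a=np.radians(-7.3);Q=P@np.array([[np.cos(a),-np.sin(a)],[np.sin(a),np.cos(a)]])
print('side floor extents, slab axes',Q.min(0),Q.max(0))
w=np.array([.478,.0028])@np.array([[np.cos(a),-np.sin(a)],[np.sin(a),np.cos(a)]]); print('top est +-28.5',w-.0285,w+.0285)
print(onz('side',[b[b[:,1].argmax()],b[b[:,0].argmax()]],.015))
cv2.imwrite('pics/s1.png',cv2.resize(im[200:285,255:385],None,fx=6,fy=6,interpolation=cv2.INTER_CUBIC))
E
```

```text
[0.4793 0.2567 0.1525] [[ 0.0575  0.9983  0.0008]
 [ 0.9983 -0.0575 -0.0001]
 [-0.0001  0.0008 -1.    ]] 86.70385150559622
tool shift [-1.2668  0.0689  0.0001]
side floor extents, slab axes [0.449  0.0319] [0.5022 0.0762]
top est +-28.5 [0.4453 0.035 ] [0.5023 0.092 ]
[[ 0.4587  0.0179  0.015 ]
 [ 0.4514 -0.02    0.015 ]]
```

View pics/s1.png

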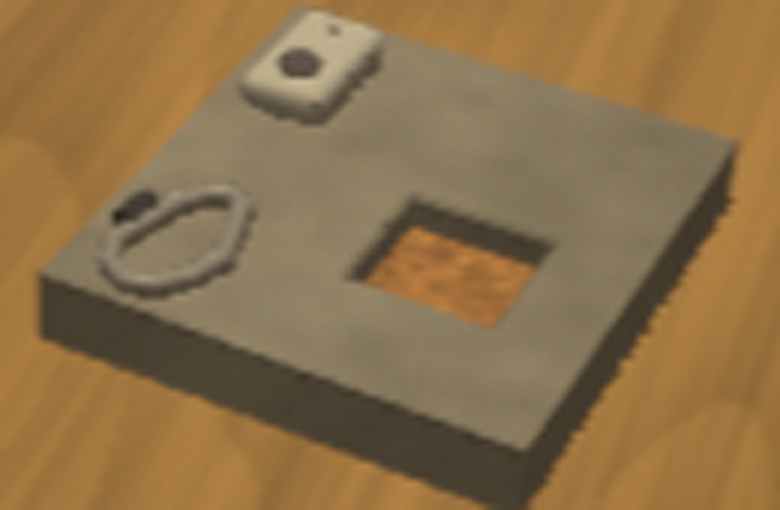

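The side crop shows the well's rim corners at about (413,195), (553,243), (493,328) and (350,278). The slab's near corner is at (525,450).

```bash
python3 - <<'E'
from h import *
np.set_printoptions(precision=4,suppress=True)
f=lambda p:(np.array(p)+.5)/6-.5+[255,200]
P=onz('side',f([[413,195],[553,243],[493,328],[350,278]]),.03); print('side rim',P,P.mean(0),np.linalg.norm(np.roll(P,-1,0)-P,axis=1))
P=onz('side',f([[525,450],[735,147],[42,277]]),.03); print('side slab near,right,left',P, 'centre', (P[1]+P[2])/2)
g=lambda p:(np.array(p)+.5)/3.2-.5+[120,205]
P=onz('top',g([[490,173],[584,194],[565,287],[471,266]]),.03); print('top rim',P,P.mean(0),np.linalg.norm(np.roll(P,-1,0)-P,axis=1))
P=onz('top',g([[373,302],[705,378],[445,10],[763,85]]),.03); print('top slab',P,P.mean(0))
# cap now, both views
o,t=shot('top','t2.png'); o,s=shot('side','s2.png'); p=o['position']
print(o['position'],proj('top',[p],o),proj('side',[p-[0,0,.0]]))
q=lambda im,uv:cv2.resize(im[uv[1]-45:uv[1]+45,uv[0]-45:uv[0]+45],(400,400),interpolation=cv2.INTER_CUBIC)
cv2.imwrite('pics/c2.png',np.hstack([q(t,(145,258)),q(s,(288,270))]))
E
```

```text
side rim [[ 0.5009 -0.029   0.03  ]
 [ 0.4447 -0.0211  0.03  ]
 [ 0.451   0.0357  0.03  ]
 [ 0.5065  0.0287  0.03  ]] [0.4758 0.0036 0.03  ] [0.0568 0.0572 0.056  0.0579]
side slab near,right,left [[ 0.4229  0.0941  0.03  ]
 [ 0.3964 -0.1089  0.03  ]
 [ 0.6086  0.0727  0.03  ]] centre [ 0.5025 -0.0181  0.03  ]
top rim [[ 0.5103  0.03    0.03  ]
 [ 0.5033 -0.0298  0.03  ]
 [ 0.445  -0.0237  0.03  ]
 [ 0.4517  0.0354  0.03  ]] [0.4776 0.003  0.03  ] [0.0602 0.0586 0.0595 0.0588]
top slab [[ 0.4236  0.093   0.03  ]
 [ 0.3992 -0.1142  0.03  ]
 [ 0.6109  0.0699  0.03  ]
 [ 0.5837 -0.1356  0.03  ]] [ 0.5044 -0.0217  0.03  ]
[0.4793 0.2567 0.1523] [[142.4453 254.8585]] [[288.8211 269.4505]]
```

View pics/c2.png

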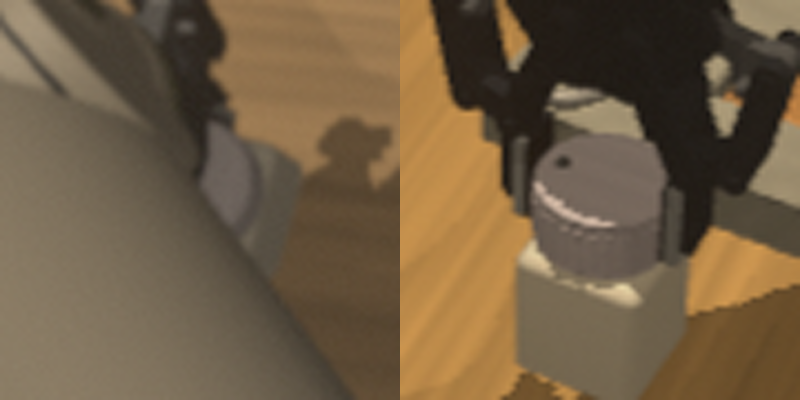

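Call:
send_rows(
  plan=[
    [[0,0,0,-0.05,0.003,0,0],[0,0,0,-0.1,0.005,0,0],[0,0,0,-0.127,0.0065,0,0],[0,0,0,-0.127,0.0065,0,0],[0,0,0,-0.127,0.0065,0,0],[0,0,0,-0.127,0.0065,0,0],[0,0,0,-0.127,0.0065,0,0],[0,0,0,-0.127,0.0065,0,0],[0,0,0,-0.127,0.0065,0,0],[0,0,0,-0.1,0.005,0,0],[0,0,0,-0.08,0.004,0,0],[0,0,0,-0.048,0.001,0.07,0],[0,0,0,0,0,0.07,0],[0,0,0,0,0,0.04,0],[0,0,0,0,0,0,0],[0,0,0,0,0,0,0]],
  ],
  squeeze=32,
)

```text
clock: 7.3
position: [0.4765, 0.0032, 0.1158]
ee_rot: [0.728, 0.686, -0.0, -0.0]
ft_force: [0.0, 0.4, -4.2]
grip_width: 0.615
grasp_force: 34.6
```

```bash
python3 - <<'E'
from h import *
np.set_printoptions(precision=4,suppress=True)
o,s=shot('side','s3.png'); p=o['position'];M=R.from_quat(o['ee_rot']).as_matrix(); print(p,M[:,0],M[:,2],np.degrees(np.arctan2(M[1,0],M[0,0])))
c=np.array([.4773,.003,p[2]]);print('shift',M.T@(c-p)/.2)
# predicted foot corners for jar yaw -7.3
zb=p[2]-.0769; a=np.radians(-7.2); A=np.array([[np.cos(a),-np.sin(a)],[np.sin(a),np.cos(a)]])
K=np.array([[1,1],[-1,1],[-1,-1],[1,-1]])*.026@A.T
for z in (zb,zb+.058):
    uv=proj('side',np.c_[K+p[:2],np.full(4,z)]); print(z,uv, (uv-[275,190]+.5)*6-.5)
cv2.imwrite('pics/s3c.png',cv2.resize(s[190:280,275:385],None,fx=6,fy=6,interpolation=cv2.INTER_CUBIC))
E
```

```text
[0.4765 0.0032 0.1158] [0.0586 0.9983 0.0004] [-0.0006  0.0004 -1.    ] 86.63868310199975
shift [-0.001   0.0042 -0.    ]
0.03886292709659574 [[314.0214 242.019 ]
 [336.218  249.6894]
 [345.7106 237.0109]
 [324.1027 229.8592]] [[236.6282 314.6142]
 [369.8078 360.6365]
 [426.7638 284.5654]
 [297.1162 241.6553]]
0.09686292709659575 [[315.7108 219.9751]
 [338.6612 227.4177]
 [348.3595 215.1638]
 [326.0387 208.2388]] [[246.7651 182.3503]
 [384.4675 227.0064]
 [442.6573 153.4828]
 [308.7324 111.9327]]
```

View pics/s3c.png

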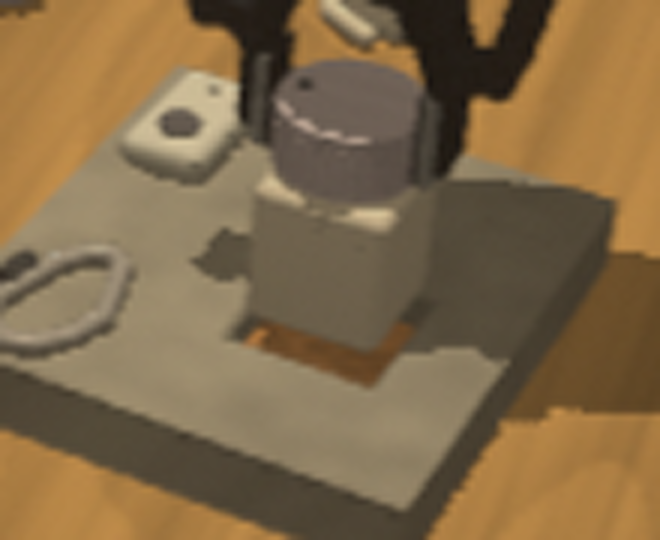

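The side view shows the jar hovering over the well. Its foot outline is symmetric within the rim and square to it, and the dot is visible at (305,83) of the crop. I'll lower it with force checks.

Call:
send_rows(
  plan=[
    [[0,0,0,0,0.002,0.02,0],[0,0,0,0,0,0.02,0],[0,0,0,0,0,0.01,0],[0,0,0,0,0,0.01,0],[0,0,0,0,0,0.01,0],[0,0,0,0,0,0,0]],
  ],
  squeeze=32,
)

```text
clock: 7.85
position: [0.4769, 0.0029, 0.1013]
ee_rot: [0.728, 0.686, -0.0, -0.0]
ft_force: [-0.4, 0.4, -3.6]
grip_width: 0.616
grasp_force: 34.6
```

Call:
send_rows(
  plan=[
    [[0,0,0,0,0,0.01,0],[0,0,0,0,0,0.01,0],[0,0,0,0,0,0.01,0],[0,0,0,0,0,0.01,0],[0,0,0,0,0,0,0],[0,0,0,0,0,0,0]],
  ],
)

```text
clock: 8.35
position: [0.4771, 0.0029, 0.0936]
ee_rot: [0.728, 0.686, -0.0, -0.0]
ft_force: [0.8, 0.3, -3.4]
grip_width: 0.612
grasp_force: 34.6
```

Call:
send_rows(
  plan=[
    [[0,0,0,0,0,0.005,0],[0,0,0,0,0,0.005,0],[0,0,0,0,0,0,0],[0,0,0,0,0,0,0]],
  ],
)

```text
clock: 8.68
position: [0.4773, 0.0031, 0.092]
ee_rot: [0.728, 0.686, 0.0, 0.0]
ft_force: [-2.5, 0.9, 2.4]
grip_width: 0.613
grasp_force: 35.2
```

Call:
send_rows(
  plan=[
    [[0,0,0,0,0,0.005,0],[0,0,0,0,0,0,0],[0,0,-0.03,0,0,-0.0005,0],[0,0,-0.03,0,0,-0.0005,0],[0,0,-0.03,0,0,-0.0005,0],[0,0,-0.03,0,0,-0.0005,0],[0,0,-0.03,0,0,-0.0005,0],[0,0,-0.03,0,0,-0.0005,0],[0,0,-0.03,0,0,-0.0005,0],[0,0,-0.03,0,0,-0.0005,0],[0,0,0,0,0,0,0]],
  ],
  squeeze=36,
)

```text
clock: 9.6
position: [0.4783, 0.0029, 0.0926]
ee_rot: [0.592, 0.806, 0.001, 0.001]
ft_force: [-2.2, 0.2, 10.7]
grip_width: 0.615
grasp_force: 37.1
```

```bash
cat > st.py <<'E'
from h import *
np.set_printoptions(precision=3,suppress=True)
o=get_obs();M=R.from_quat(o['ee_rot']).as_matrix();print(o['clock'],'yaw',np.degrees(np.arctan2(M[1,0],M[0,0])),o['position'],o['ft_force'],o['torque'],o['grasp_force'],o['joint_pos'][6])
E
python3 st.py
```

```text
9.6 yaw 107.34019789893792 [0.478 0.003 0.093] [-2.246  0.19  10.724] [ 0.044  0.318 -0.009] 37.09042720030993 -0.010718578681017483
```

```bash
python3 - <<'E'
from h import *
np.set_printoptions(precision=3,suppress=True)
o,s=shot('side','s4.png'); p=o['position'].copy(); 
g=cv2.cvtColor(s,cv2.COLOR_BGR2GRAY)
z=.015+.087
c,d=[onz('side',q,z) for q in (proj('side',[[.4775,.003,z]]),[[0,0]])]
u=proj('side',[[p[0],p[1],z]])[0]; print('centre px',u)
# predicted dot px per cap yaw
for a in range(-10,80,10):
    q=proj('side',[[p[0]+.018*np.cos(np.radians(a)),p[1]+.018*np.sin(np.radians(a)),z+max(0,(a+7)/54*.003)]])[0]; x,y=q.round().astype(int); print(a,q,g[y-1:y+2,x-1:x+2].min())
cv2.imwrite('pics/s4c.png',cv2.resize(s[190:260,295:375],None,fx=7,fy=7,interpolation=cv2.INTER_CUBIC))
E
```

```text
centre px [331.581 215.258]
-10 [323.976 212.608] 49
0 [323.421 213.182] 49
10 [323.116 213.751] 49
20 [323.068 214.358] 49
30 [323.281 214.978] 49
40 [323.751 215.585] 80
50 [324.466 216.154] 80
60 [325.406 216.661] 98
70 [326.546 217.082] 98
```

View pics/s4c.png

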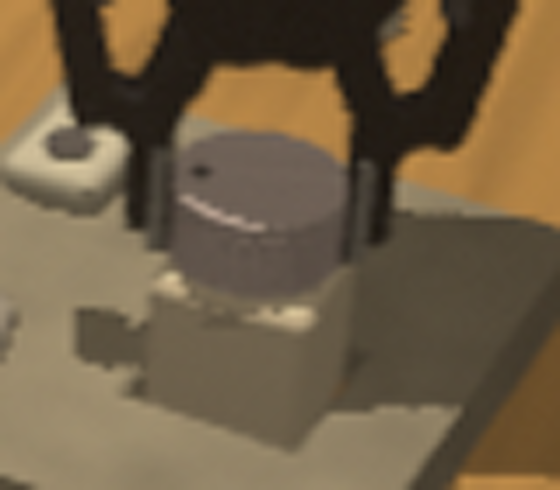

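Call:
send_rows(
  plan=[
    [[0,0,-0.03,0,0,-0.0007,0],[0,0,-0.03,0,0,-0.0007,0],[0,0,-0.03,0,0,-0.0007,0],[0,0,-0.03,0,0,-0.0007,0],[0,0,-0.03,0,0,-0.0007,0],[0,0,-0.03,0,0,-0.0007,0],[0,0,-0.03,0,0,-0.0007,0],[0,0,-0.03,0,0,-0.0007,0],[0,0,-0.03,0,0,-0.0007,0],[0,0,-0.03,0,0,-0.0007,0],[0,0,-0.03,0,0,-0.0007,0],[0,0,-0.03,0,0,-0.0007,0]],
  ],
)

```text
clock: 10.65
position: [0.4781, 0.0035, 0.0941]
ee_rot: [0.356, 0.934, 0.001, 0.001]
ft_force: [-2.7, 2.7, 8.2]
grip_width: 0.614
grasp_force: 37.3
```

```bash
python3 st.py
```

```text
10.65 yaw 138.26244233546197 [0.478 0.003 0.094] [-2.743  2.746  8.204] [ 0.495  0.374 -0.182] 37.273085759952664 0.4934003630617231
```

Call:
send_rows(
  plan=[
    [[0,0,-0.03,0,0,-0.0005,0],[0,0,-0.03,0,0,-0.0005,0]],
  ],
)

```text
clock: 10.82
position: [0.4781, 0.0034, 0.0944]
ee_rot: [0.314, 0.949, 0.0, 0.001]
ft_force: [-3.4, 1.6, 9.1]
grip_width: 0.62
grasp_force: 37.3
```

```bash
python3 st.py
```

```text
10.8167 yaw 143.41717350783384 [0.478 0.003 0.094] [-3.371  1.569  9.091] [ 0.415  0.466 -0.181] 37.291382043622434 0.5765817442207076
```

Call:
send_rows(
  plan=[
    [[0,0,-0.03,0,0,-0.0005,0],[0,0,-0.015,0,0,-0.0005,0]],
  ],
)

```text
clock: 10.98
position: [0.4782, 0.0033, 0.0946]
ee_rot: [0.281, 0.96, 0.0, 0.001]
ft_force: [-2.1, -0.0, 11.1]
grip_width: 0.619
grasp_force: 37.3
```

```bash
python3 st.py
```

```text
10.9833 yaw 147.30468493527405 [0.478 0.003 0.095] [-2.122 -0.036 11.098] [ 0.305  0.386 -0.1  ] 37.265236149542034 0.6391320566555927
```

Call:
send_rows(
  plan=[
    [[0,0,-0.02,0,0,0,0],[0,0,-0.02,0,0,0,0]],
  ],
)

```text
clock: 11.15
position: [0.4783, 0.0031, 0.0948]
ee_rot: [0.253, 0.967, 0.0, 0.001]
ft_force: [-2.9, 0.1, 12.5]
grip_width: 0.616
grasp_force: 37.3
```

```bash
python3 st.py
```

```text
11.15 yaw 150.67381756650767 [0.478 0.003 0.095] [-2.898  0.08  12.478] [ 0.206  0.465 -0.05 ] 37.327760509215295 0.6929834801977933
```

Call:
send_rows(
  plan=[
    [[0,0,-0.02,0,0,0,0],[0,0,-0.02,0,0,0,0]],
  ],
)

```text
clock: 11.32
position: [0.4784, 0.0031, 0.0948]
ee_rot: [0.224, 0.975, 0.0, 0.001]
ft_force: [-2.2, 0.1, 12.8]
grip_width: 0.614
grasp_force: 37.4
```

```bash
python3 st.py
```

```text
11.3167 yaw 154.11160835754333 [0.478 0.003 0.095] [-2.228  0.115 12.8  ] [ 0.163  0.487 -0.116] 37.40673471707851 0.7477023165364739
```

```bash
python3 - <<'E'
from h import *
np.set_printoptions(precision=2,suppress=True)
o,s=shot('side','s5.png'); p=o['position']; g=cv2.cvtColor(s,cv2.COLOR_BGR2GRAY).astype(float)
for a in range(0,110,10):
    q=proj('side',[[p[0]+.018*np.cos(np.radians(a)),p[1]+.018*np.sin(np.radians(a)),.105]])[0]; print(a,q)
print(g[208:222,318:334].astype(int)); 
sub=g[209:221,321:334];w=np.clip(85-sub,0,None);yy,xx=np.mgrid[209:221,321:334];print((w*xx).sum()/w.sum(),(w*yy).sum()/w.sum())
cv2.imwrite('pics/s5c.png',cv2.resize(s[190:260,295:375],None,fx=7,fy=7,interpolation=cv2.INTER_CUBIC))
E
python3 st.py
```

```text
0 [323.44 212.21]
10 [323.12 212.99]
20 [323.05 213.82]
30 [323.25 214.66]
40 [323.7  215.48]
50 [324.39 216.27]
60 [325.31 217.  ]
70 [326.43 217.64]
80 [327.71 218.18]
90 [329.12 218.59]
100 [330.61 218.86]
[[ 30  30  29  96 137 125  84  34  32  30  29  61  92 101 100 101]
 [ 31  30  29  42  77  79  42  32  31  29  29  72 101 101 100  98]
 [ 32  29  29  31  31  34  35  31  30  30  40  78 100  99  98  99]
 [ 29  30  31  31  34  34  34  32  31  31  61  91  98  98 100  99]
 [ 30  31  29  30  32  35  34  30  29  33  72  98  99  98 100 102]
 [ 30  31  31  29  32  34  34  31  30  41  77 100 100 101 101 100]
 [ 30  32  34  30  33  33  33  31  35  62  92 101 100  99 100 100]
 [ 30  30  30  29  29  31  32  30  38  74  99  99  99 100  98  97]
 [ 31  30  31  31  31  30  31  38  46  64  89  99  99  97  97  97]
 [ 30  29  30  29  30  34  43  58  65  68  88  98  98  98  98  99]
 [ 31  32  30  29  31  39  57  68  63  72  94  98  98  98  99  99]
 [ 30  31  28  30  32  42  59  68  61  75  98  99  98  98  99 100]
 [ 31  30  30  30  30  44  61  69  59  75  97  98  98  99  97  98]
 [ 31  31  31  30  31  44  62  68  62  68  87  92  95  96  95  94]]
323.8947913967349 213.8839077481213
11.3667 yaw 154.2417212468717 [0.478 0.003 0.095] [-2.094 -0.258 11.707] [ 0.154  0.579 -0.094] 37.38375945948064 0.7498623874872763
```

Call:
send_rows(
  plan=[
    [[0,0,-0.02,0,0,0,0],[0,0,-0.02,0,0,0,0]],
  ],
)

```text
clock: 11.53
position: [0.4783, 0.0031, 0.0948]
ee_rot: [0.195, 0.981, 0.0, 0.001]
ft_force: [-2.3, 0.5, 11.8]
grip_width: 0.614
grasp_force: 37.4
```

```bash
python3 st.py; python3 - <<'E'
from h import *
o,s=shot('wrist','w5.png'); print(proj('wrist',[o['position']+[0,0,z] for z in (0,.011)],o))
E
```

```text
11.5333 yaw 157.53565036581108 [0.478 0.003 0.095] [-2.253  0.545 11.829] [ 0.211  0.511 -0.118] 37.408267431892455 0.802126183673063
[[284.88000749 287.44709559]
 [285.10961917 302.17739896]]
```

View pics/w5.png

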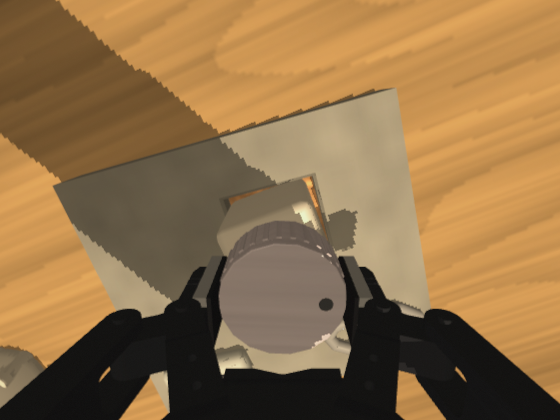

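The wrist view shows the cap centred at about (283,300) with its dot at (326,304), so the cap turned fully with the jaws and did not slip. The jar has twisted slightly in the well: its far edge runs (243,205)–(300,180). The climb has stopped, so I'll test with a small lift.

Call:
send_rows(
  plan=[
    [[0,0,0,0,0,-0.01,0],[0,0,0,0,0,0,0],[0,0,0,0,0,0,0]],
  ],
)

```text
clock: 11.83
position: [0.4773, 0.0028, 0.0956]
ee_rot: [0.195, 0.981, -0.0, 0.0]
ft_force: [0.1, -0.9, -1.2]
grip_width: 0.611
grasp_force: 37.7
```

```bash
python3 st.py; python3 - <<'E'
from h import *
import pickle
T=.0
o=get_obs()
f=lambda a,b,z:(lambda P:np.degrees(np.arctan2(*(P[1]-P[0])[1::-1])))(onz('wrist',[a,b],z,o))
print('slab edge',f([55,185],[395,90],.03),'well far rim',f([222,198],[314,175],.03),'jar shoulder far edge',f([243,205],[300,180],.073))
E
```

```text
11.8333 yaw 157.4563255626711 [0.477 0.003 0.096] [ 0.102 -0.859 -1.23 ] [-0.04   0.028 -0.01 ] 37.65090043656528 0.8037620877137956
slab edge 82.53509210908459 well far rim 81.78717691845696 jar shoulder far edge 91.74015156402962
```

Call:
send_rows(
  plan=[
    [[0,0,0,0,0,-0.01,0],[0,0,0,0,0,-0.01,0],[0,0,0,0,0,0,0],[0,0,0,0,0,0,0]],
  ],
)

```text
clock: 12.17
position: [0.4772, 0.0028, 0.0997]
ee_rot: [0.195, 0.981, -0.0, 0.0]
ft_force: [-0.9, 0.1, -0.6]
grip_width: 0.616
grasp_force: 37.7
```

```bash
python3 st.py; python3 - <<'E'
from h import *
# track the jar in the side view: vertical shift of body patch vs before
a=cv2.imread('pics/s5.png',0);o,s=shot('side','s6.png');b=cv2.cvtColor(s,cv2.COLOR_BGR2GRAY)
for n,(x,y,w,h) in {'foot':(317,242,26,14),'shoulder':(318,228,22,8)}.items():
    r=cv2.matchTemplate(cv2.resize(b[y-6:y+h+6,x-6:x+w+6],None,fx=8,fy=8,interpolation=3),cv2.resize(a[y:y+h,x:x+w],None,fx=8,fy=8,interpolation=3),cv2.TM_CCOEFF_NORMED)
    _,v,_,l=cv2.minMaxLoc(r); print(n,v,(l[0]-48)/8,(l[1]-48)/8)
print(proj('side',[[.477,.03,.02],[.477,.03,.024]]))
E
```

```text
12.1667 yaw 157.4667346931937 [0.477 0.003 0.1  ] [-0.914  0.067 -0.638] [0.008 0.032 0.006] 37.679641800932586 0.8097394226400749
foot 0.917325496673584 1.0 0.0
shoulder 0.8707193732261658 1.0 0.0
[[325.44002734 253.30213687]
 [325.57765764 251.84664438]]
```

The cap is free: the load is now only the cap's weight, and the jar's foot did not move vertically. I'll lift straight off.

Call:
send_rows(
  plan=[
    [[0,0,0,0,0,-0.015,0],[0,0,0,0,0,-0.015,0],[0,0,0,0,0,-0.015,0],[0,0,0,0,0,-0.015,0],[0,0,0,0,0,-0.015,0],[0,0,0,0,0,-0.015,0],[0,0,0,0,0,-0.015,0],[0,0,0,0,0,-0.015,0],[0,0,0,0,0,-0.015,0],[0,0,0,0,0,-0.015,0],[0,0,0,0,0,-0.015,0],[0,0,0,0,0,-0.01,0],[0,0,0,0,0,0,0],[0,0,0,0,0,0,0]],
  ],
)

```text
clock: 13.38
position: [0.4771, 0.0029, 0.1346]
ee_rot: [0.195, 0.981, -0.0, 0.0]
ft_force: [0.1, -0.3, -0.6]
grip_width: 0.614
grasp_force: 37.7
```

```bash
python3 st.py; python3 - <<'E'
from h import *
a=cv2.imread('pics/s5.png',0);o,s=shot('side','s7.png');b=cv2.cvtColor(s,cv2.COLOR_BGR2GRAY)
for n,(x,y,w,h) in {'foot':(317,242,26,14),'remote':(295,203,25,18),'carab':(270,230,30,20)}.items():
    r=cv2.matchTemplate(cv2.resize(b[y-6:y+h+6,x-6:x+w+6],None,fx=8,fy=8,interpolation=3),cv2.resize(a[y:y+h,x:x+w],None,fx=8,fy=8,interpolation=3),cv2.TM_CCOEFF_NORMED)
    _,v,_,l=cv2.minMaxLoc(r); print(n,v,(l[0]-48)/8,(l[1]-48)/8)
p=o['position']
for n,z in(('mouth',.091),('seal',.101),('cap under',p[2]-.0159),('cap top',p[2]+.0101)): print(n,proj('side',[[p[0],p[1]+.018,z]])[0].round(1))
print(b[190:252:2,331])
print(R.from_quat(o['ee_rot']).as_matrix()[:,2])
E
```

```text
13.3833 yaw 157.47189222765726 [0.477 0.003 0.135] [ 0.118 -0.271 -0.599] [-0.012  0.087  0.061] 37.69382118713111 0.8601206157604013
foot 0.8441112041473389 1.0 0.0
remote 0.7208195328712463 6.0 -6.0
carab 0.9993507862091064 0.0 0.0
mouth [329.2 224.2]
seal [329.6 220.2]
cap under [330.3 213.2]
cap top [331.3 202.5]
[ 30  31  59  76  92  88  97  97  77  78  78  78  80  33  29  29  89 105
  93  86  87 115 167  99  94  98  97  97  96  96  95]
[ 1.73263818e-04 -1.94710211e-04 -9.99999966e-01]
```

```bash
python3 -c "
from workcell import job
print(job.hand_in())"
```

```text
the job is handed in; nothing more can be done
None
```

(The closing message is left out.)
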